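# Press the lid of a tub home in the pinned clamshell press

## Robot

A 6-joint arm with a two-finger parallel gripper is mounted at the origin on the work surface. World frame = base frame: x ahead of the robot, y to its left, z up, the work surface at z = 0. Lengths are in m, angles in rad, forces in N, time in s.
With the tool pointing down it reaches from about 0.375 to 0.975 m from the base axis. Payload 3.8 kg.
Tool frame: the origin (TCP) lies midway between the tips of the shut fingers; the grasp point (between the pads) lies 19 mm behind it; z points along the fingers, y is the line along which they close (so a half turn about z gives the same grasp; the last joint's range is limited). The gripper opens to 85 mm and grips with 20 to 120 N. Pads are 22 mm wide; open, the fingers measure 114 mm over their backs; the gripper's body (76 mm by 85 mm) begins 54 mm behind the grasp point. The pads swing forward as they close: fully open they stand 13 mm farther back than shut.
Start: joints at [1.168, 0.264, 1.604, -0, 1.274, -0.037], TCP at [0.241, 0.63, 0.231] pointing down, gripper open.
Joint ranges: [-2.63, 2.63], [-0.94, 2.18], [0.31, 2.57], [-1.31, 4.45], [0, 2.66], [-2.55, 2.55]. Speed limits (rad/s): [2.57, 2.57, 3.14, 3.14, 3.14, 3.14].

## Interface

Orientations are given as a rotation vector (axis times angle).
In Python, from workcell import status, read_camera, workorder, masks_of gives the robot as it stands.
- The arm moves only by the tool drive_tool, never from a script. Its argument "rows" is a list of rows, each a list of 7 numbers: the turn, a rotation vector about the tool's x, y, z in degrees, then the shift along the tool's x, y, z in m, then the opening, from 0 (shut) to 1 (fully open). In form: [[ax, ay, az, tx, ty, tz, claw], ...]. A call has 1 to 8 rows; each row shifts and turns the commanded pose from where the row before left it, along the tool's axes as they then stand; what a row does not reach is not made up. A row lasts 1/12 s, in which the tool goes at most 41.7 mm and 7.16 degrees, less where a joint would pass 70% of its speed; a pose out of reach is approached as far as the arm can. A call is refused whole if a number of a shift passes 0.0417 or a number of a turn 7.16, either way. A call with a gripper value outside its range is refused whole. The fingers move at their own pace and stop on an object; "force" is the grip in N (left out, the last holds). Time passes only in rows, so rows that do not move let the fingers close. It gives the time, the measured TCP pose, the force, the opening and the grip force at its end, in the units of the state.
- status.read_state(): the state, without advancing time (a new reading comes with each control period).
- read_camera(name): name is "scene" or "top" or "wrist"; returns a dict with "color" (480x640x3 uint8, red, green, blue), "intrinsics" (3x3 intrinsics, pixels), "world_from_camera" (4x4, takes a point from camera to world coordinates); the wrist camera has in their place "mount" (4x4, takes a point from camera to tool coordinates, whose origin is the TCP and whose axes are the flange's). Camera axes: x right, y up, looking along -z (the intrinsics and any distortion apply to the point x, -y, -z); pixel columns grow to the right and rows downward; lengths in m; the calibration is good to about 2 mm. A picture is of the moment at which its call begins: read the wrist's pose just before it. There is no depth.
- workorder.finish_job(): hands the job in; it is judged then, once.
Trained networks look in a picture, given as the dict that the camera call returned (one of the last four; its "shot" number tells which), for a name from the list of things; names that differ only in an ending like _2 or _b are one class to them, and where a whole thing is asked for, a point or a joint stands for the part that bears it (a point fixed in the world has none). Each returns a list of dicts, best first, with "score" (0 to 1); they miss things now and then, are a little off and sometimes report something else, mostly with a low value. They report only what shows in the picture. A call takes as long as a camera call. They do not tell look-alikes from the thing itself.
- masks_of(picture, name): "mask" (480x640 bool, what is visible of it) and "bbox" ([left, top, right, bottom] in pixels, round what is visible of it).
The state is a dict: "time": time; "q": joint angles; "joint_vel": joint speeds; "joint_torque": joint torques, N m; "tool_pos": TCP position; "tcp_rot": TCP orientation; "wrist_force": force on the tool from outside, world axes, zero at the start; "torque": the same for the moment, N m; "width": opening from 0.0 (shut) to 1.0 (fully open); "grip_force": force on a finger pad.
Only numpy, scipy, OpenCV 4.12 (cv2) and the standard library are available. Lean on these libraries where they do the work, as an engineer would, in place of code of your own. Each camera call takes 0.05 s, during which the arm holds its last target. There are 200 camera calls.

## Task

Stand the closed white tub upright and centred on the round sprung pan of the lid-setting press and let go of it, then swing the press's upper half shut over it. Fetch the headed steel pin from its rest, push it down through the holes of both halves until its flange has forced the upper half fully shut against the pan's spring, and finish like that, still holding the pin and keeping it pressed down. Leave the jar, the check weight and the clear tray alone.

Things in the scene. Friction and masses are not known exactly. Their poses are not given: they have to be found in the camera images.
- press: Clamshell press, fixed on the table (height 0): white base plate 150 mm (its x) by 205 mm (its y), 12 mm thick. Origin: at table height under the pan's centre. Its y axis points from the lug with the hole (y = -70 mm) to the hinge (y = +80 mm; posts to 100 mm high at x = +-48 mm). The +x and -x sides of the pan are free of posts: room there for the fingers holding the tub
- pan_top (a point): Centre of the top face of the sprung pan, a steel disc of 72 mm diameter, 40 mm above the table when empty. It only goes straight down (spring about 2.4 N per mm, 16 mm travel)
- pan (a joint): How far the pan is pushed down, m; 0 empty, about 0.001 under the tub alone, about 0.007 to 0.009 when the press is fully shut on the tub
- upper_half (a joint): Opening angle, rad: 0 fully shut (level), 1.57 upright, 2.05 its stop, leaning back to the hinge side. 0.3 kg, damped hinge: stiff enough to stay leaning back; once pushed over to below about 1.0 it sinks by itself in about 3 s until its foot rests on the tub, 0.1 ajar. Pressing it fully shut takes about 9 N at its hole; let go, it springs partly open again
- hinge (a point): Centre of the hinge line (along the press's x axis), 93 mm above the table, at y = +80 mm of the press
- upper_hole (a point): Centre of the upper mouth of the upper half's hole, 150 mm from the hinge line; shut, it is 97 mm above the table, right above press_hole. Hole 17 mm in diameter, in a tongue 8 mm thick, 50 mm wide, ending 172 mm from the hinge. The upper half is a plate 130 mm wide, 8 mm thick, mid-plane through the hinge line, with a round foot (30 mm diameter, 10 mm high) under its middle
- press_hole (a point): Centre of the mouth of the vertical hole in the lower half's steel lug (36 mm square), 87 mm above the table; hole 15 mm in diameter, 62 mm deep, chamfered
- tub: Closed round white plastic tub, 60 mm diameter, 47 mm high, about 0.15 kg, standing on the table. Origin: centre of its underside, z axis up
- pin: Steel pin, 0.15 kg, standing upright in its rest. Origin: the tip (lower end) on its axis; z axis up along the pin. Shank 12 mm in diameter, 45 mm long, the lowest 8 mm tapered to 6 mm; above it a flange 28 mm in diameter from 45 to 50 mm, then a round dark grip of 22 mm diameter from 50 to 85 mm
- pin_rest: White plastic block 46 x 46 mm, 50 mm high, fixed, with a 14 mm hole, 43 mm deep, in which the pin stands (flange 2 mm above the block). Origin: centre of its underside
- jar: Bystander: glass jar, 60 mm diameter, 110 mm high, steel cap. Origin: centre of its underside
- check_weight: Bystander: brass check weight with a knob, 38 mm diameter, 58 mm high. Origin: centre of its underside
- tray: Bystander: open clear plastic tray, 130 x 180 mm, 45 mm high. Origin: centre of its underside
Things that resemble listed ones, but are neither listed nor needed, are in the scene too. What is shaped like the tub but orange is not meant.

How it is judged:
By the outcome, as a careful person would: the job done as asked, in the order asked, and still so for the second after the job is handed in, while the arm keeps its last pose, push and grip.
It also fails if it takes over 72 s, if anything falls off the work surface, if the arm or the gripper's body presses on something with over 40 N, if the wrist force passes 120 N, or if a joint passes its speed limit or range.

## Working session

There is one attempt and no reset: what is moved stays moved. The work goes in short steps, Python scripts to look and compute and a tool call to move; the robot and the scene stay as the last step left them, time stands still between calls to the robot, and variables do not carry over. Pictures are saved under pics/ and viewed, at most 10 in all, crops included, and the job is handed in when it is done.

Besides the shell and the picture viewer there is one more tool, called after "Request:" by a JSON object that holds its "op" and its "data", one argument or row to a line. drive_tool: Moves the arm, as the interface text tells. Its arguments: {"type":"object","properties":{"rows":{"type":"array"},"force":{"type":"number"}},"required":["rows"]}

```bash
ls; mkdir -p pics; cat > h.py <<'E'
import numpy as np, cv2
from scipy.spatial.transform import Rotation as R
from workcell import status, read_camera, workorder, masks_of
np.set_printoptions(precision=4, suppress=True)
def cam(name):
    s=status.read_state(); p=read_camera(name)
    if 'mount' in p:
        T=np.eye(4); T[:3,:3]=R.from_rotvec(s['tcp_rot']).as_matrix(); T[:3,3]=s['tool_pos']
        p['wc']=T@np.array(p['mount'])
    else: p['wc']=np.array(p['world_from_camera'])
    return p
def ray(p,u,v):
    K=np.array(p['intrinsics']); d=np.array([(u-K[0,2])/K[0,0],-(v-K[1,2])/K[1,1],-1.])
    d=p['wc'][:3,:3]@d; return p['wc'][:3,3], d/np.linalg.norm(d)
def atz(p,u,v,z):
    o,d=ray(p,u,v); return o+d*(z-o[2])/d[2]
def tri(rs):
    A=sum(np.eye(3)-np.outer(d,d) for o,d in rs); b=sum((np.eye(3)-np.outer(d,d))@o for o,d in rs)
    x=np.linalg.solve(A,b); return x,[np.linalg.norm(np.cross(x-o,d)) for o,d in rs]
def proj(p,X):
    K=np.array(p['intrinsics']); c=np.linalg.inv(p['wc'])@np.append(X,1); return K[0,0]*c[0]/-c[2]+K[0,2], -K[1,1]*c[1]/-c[2]+K[1,2]
def save(p,f,crop=None,s=1):
    im=p['color'][:,:,::-1]
    if crop: im=im[crop[1]:crop[3],crop[0]:crop[2]]
    cv2.imwrite('pics/'+f,cv2.resize(im,None,fx=s,fy=s,interpolation=cv2.INTER_CUBIC))
E
cat > a.py <<'E'
from h import *
for n in ['top','scene']:
    p=cam(n); save(p,n+'0.png'); print(n,[k for k in p], p['wc'][:3,3])
    for k in ['press','pan_top','tub','pin','pin_rest','upper_half','jar','check_weight','tray']:
        try:
            for m in masks_of(p,k):
                b=m['bbox']; ys,xs=np.nonzero(m['mask']); c=(xs.mean(),ys.mean())
                print(k,round(m['score'],2),b,np.round(c,1),atz(p,*c,0)[:2])
        except Exception as e: print(k,e)
print(status.read_state())
E
python3 a.py; python3 - <<'E'
import cv2,numpy as np
a=[cv2.imread(f'pics/{n}0.png') for n in('top','scene')]
E
```

```text
pics
top ['color', 'intrinsics', 'world_from_camera', 'shot', 'wc'] [ 0.3746 -0.0503  1.4062]
press 0.81 [224.2, 226.5, 327.7, 286.3] [276.  256.8] [0.5481 0.0616]
pan_top 0.89 [277.4, 241.7, 302.6, 264.0] [288.8 254.1] [0.5573 0.0237]
tub 0.91 [339.9, 214.7, 367.4, 239.8] [352.6 223.4] [ 0.657  -0.1655]
tub 0.88 [377.8, 185.3, 398.3, 208.0] [387.  196.6] [ 0.7441 -0.2695]
tub 0.85 [375.7, 226.1, 398.8, 249.8] [388.  235.9] [ 0.622  -0.2731]
tub 0.78 [395.3, 261.3, 415.8, 280.0] [407.5 271.3] [ 0.5167 -0.3321]
pin_rest 0.79 [369.9, 267.7, 386.1, 288.9] [376.8 278.2] [ 0.4932 -0.2404]
upper_half 0.56 [224.5, 234.0, 263.8, 285.2] [244.2 258.6] [0.5396 0.1556]
upper_half 0.24 [366.7, 268.2, 387.3, 286.9] [377.4 278.5] [ 0.4924 -0.2421]
jar 0.84 [173.1, 303.9, 201.0, 325.3] [186.  314.2] [0.3718 0.3154]
check_weight 0.44 [311.8, 186.5, 318.6, 198.7] [314.7 191.4] [ 0.753  -0.0476]
tray 0.97 [420.2, 190.7, 487.2, 246.7] [452.3 216.7] [ 0.688  -0.4696]
scene ['color', 'intrinsics', 'world_from_camera', 'shot', 'wc'] [ 1.3039 -0.5248  0.6975]
press 0.94 [301.6, 146.5, 418.7, 297.2] [369.2 2
[... 662 characters left out ...]
3277]
jar 0.36 [406.5, 163.4, 410.2, 175.0] [408.1 167.2] [0.2092 0.4673]
check_weight 0.91 [371.5, 302.4, 389.9, 333.8] [378.9 315.4] [ 0.7285 -0.0309]
tray 0.91 [107.1, 327.9, 226.2, 430.0] [160.  378.3] [ 0.6664 -0.4673]
{'time': 1.0, 'q': array([ 1.1681,  0.2639,  1.604 ,  0.    ,  1.2737, -0.0369]), 'joint_vel': array([-0.0006,  0.0012,  0.    ,  0.0006, -0.0007,  0.0001]), 'joint_torque': array([ -0.0006, -51.5066, -36.7744,   0.0001,   0.0008,  -0.    ]), 'tool_pos': array([0.2414, 0.6304, 0.2313]), 'tcp_rot': array([-0.5714, -3.0892, -0.    ]), 'wrist_force': array([1.1426, 0.2127, 0.0607]), 'torque': array([ 0.0201, -0.053 ,  0.0061]), 'grip_force': 0.0, 'width': 1.0012365898859876}
```

```bash
python3 - <<'E'
import cv2,numpy as np
a=cv2.imread('pics/top0.png')[150:350,160:500]; b=cv2.imread('pics/scene0.png')[130:440,90:440]
a=cv2.resize(a,(520,306),interpolation=3); b=cv2.resize(b,None,fx=1.7,fy=1.7,interpolation=3)
cv2.imwrite('pics/t1.png',cv2.resize(cv2.imread('pics/top0.png')[150:350,160:500],None,fx=2.3,fy=2.3,interpolation=3)); cv2.imwrite('pics/s1.png',b)
E
```

```text
(no output)
```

View pics/t1.png

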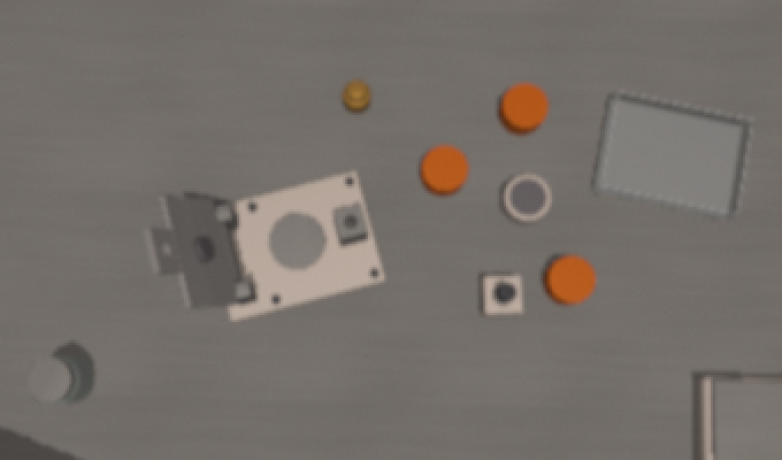

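View pics/s1.png

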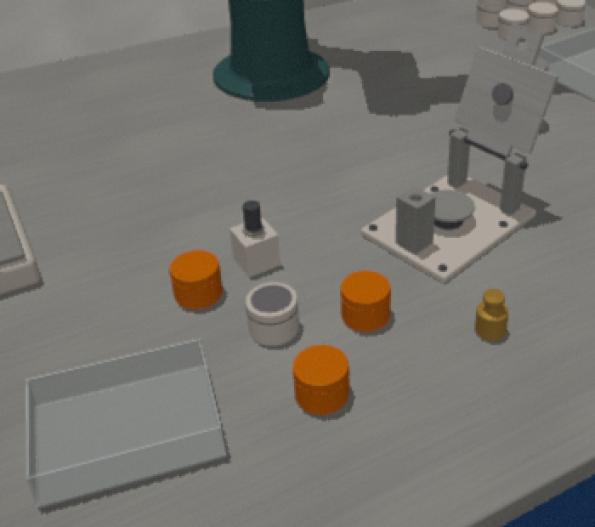

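The top crop shows the white tub with a grey lid inset at crop (527,197), which is full-image (389,236). Three orange tubs sit at crop (445,168), (524,107) and (571,279). Other white tubs are far off at the back in the scene view, at crop (540,15), not among the work items. The pin rest is at (503,293), and the press has its pan at (297,240), its lug at (350,222) and its open half to the left. The white tub at (389,236) is the candidate, and I'll check it with a wrist crop.

Request:
{"op": "drive_tool", "data": {
  "rows": [
    [0, 0, 7.1, 0, 0, -0.024, 1],
    [0, 0, 7.1, 0, 0, -0.024, 1],
    [0, 0, 7.1, 0, 0, -0.024, 1],
    [0, 0, 7.1, 0, 0, -0.024, 1],
    [0, 0, 7.1, 0, 0, -0.024, 1],
    [0, 0, 7.1, 0, 0, -0.024, 1],
    [0, 0, 7.1, 0, 0, -0.024, 1],
    [0, 0, 7.1, 0, 0, -0.024, 1]
  ]
}}

```text
time: 1.67
tool_pos: [0.2414, 0.6302, 0.4246]
tcp_rot: [-1.979, -2.439, -0.0]
wrist_force: [-0.1, 1.1, -0.5]
width: 0.998
grip_force: 0.0
```

Request:
{"op": "drive_tool", "data": {
  "rows": [
    [0, 0, 0, -0.04, 0.007, 0, 1],
    [0, 0, 0, -0.04, 0.007, 0, 1],
    [0, 0, 0, -0.04, 0.007, 0, 1],
    [0, 0, 0, -0.04, 0.007, 0, 1],
    [0, 0, 0, -0.04, 0.007, 0, 1],
    [0, 0, 0, -0.04, 0.007, 0, 1],
    [0, 0, 0, -0.04, 0.007, 0, 1],
    [0, 0, 0, -0.04, 0.007, 0, 1]
  ]
}}

```text
time: 2.33
tool_pos: [0.3642, 0.3276, 0.4235]
tcp_rot: [1.971, 2.446, 0.001]
wrist_force: [1.0, 0.0, -0.1]
width: 1.001
grip_force: 0.0
```

Request:
{"op": "drive_tool", "data": {
  "rows": [
    [0, 0, 0, -0.04, 0.007, 0, 1],
    [0, 0, 0, -0.04, 0.007, 0, 1],
    [0, 0, 0, -0.04, 0.007, 0, 1],
    [0, 0, 0, -0.04, 0.007, 0, 1],
    [0, 0, 0, -0.04, 0.007, 0, 1],
    [0, 0, 0, -0.04, 0.007, 0, 1],
    [0, 0, 0, -0.04, 0.007, 0, 1],
    [0, 0, 0, -0.04, 0.007, 0, 1]
  ]
}}

```text
time: 3.0
tool_pos: [0.4868, 0.0266, 0.4237]
tcp_rot: [1.972, 2.445, 0.001]
wrist_force: [0.4, 0.2, -0.5]
width: 0.997
grip_force: 0.0
```

```bash
cat > b.py <<'E'
from h import *
import sys
p=cam('wrist'); save(p,sys.argv[1]); s=status.read_state(); print(s['time'],s['tool_pos'],s['tcp_rot'],s['q']); print(np.array(p['mount']),np.array(p['intrinsics']))
for k in ['press','pan_top','tub','pin','pin_rest','upper_half']:
    for m in masks_of(p,k):
        ys,xs=np.nonzero(m['mask']); c=(xs.mean(),ys.mean())
        print(k,round(m['score'],2),m['bbox'],np.round(c,1),atz(p,*c,{'pan_top':.04,'tub':.047,'pin':.085,'pin_rest':.05}.get(k,0))[:2])
E
python3 b.py w1.png
```

```text
3.05 [0.4891 0.0199 0.423 ] [ 1.9754  2.4356 -0.0063] [-0.0056 -0.1523  1.6981 -0.0067  1.5939 -0.2136]
[[-0.0002  0.9495  0.3137  0.0805]
 [ 1.      0.0001  0.0002 -0.0002]
 [ 0.0002  0.3137 -0.9495 -0.1425]
 [ 0.      0.      0.      1.    ]] [[425.6882   0.     324.9962]
 [  0.     425.6882 237.2062]
 [  0.       0.       1.    ]]
press 0.64 [308.3, 8.5, 476.0, 262.4] [380.7 133.1] [0.5501 0.0766]
pan_top 0.77 [348.0, 152.2, 403.3, 208.5] [374.8 180.2] [0.5517 0.0217]
tub 0.97 [348.0, 349.9, 388.2, 402.9] [367.4 376.3] [ 0.6107 -0.2557]
tub 0.76 [383.3, 296.2, 432.8, 344.6] [409.2 319.7] [ 0.6445 -0.1545]
pin 0.95 [277.0, 344.1, 299.0, 379.6] [286.7 360.9] [ 0.4906 -0.2285]
pin 0.5 [348.5, 153.4, 404.0, 207.5] [375.3 180.3] [0.5452 0.0288]
pin_rest 0.67 [272.9, 317.8, 308.6, 370.1] [289.9 340.1] [ 0.4903 -0.2187]
upper_half 0.84 [308.4, 13.6, 476.5, 126.0] [390.2  72.5] [0.5432 0.1502]
```

View pics/w1.png

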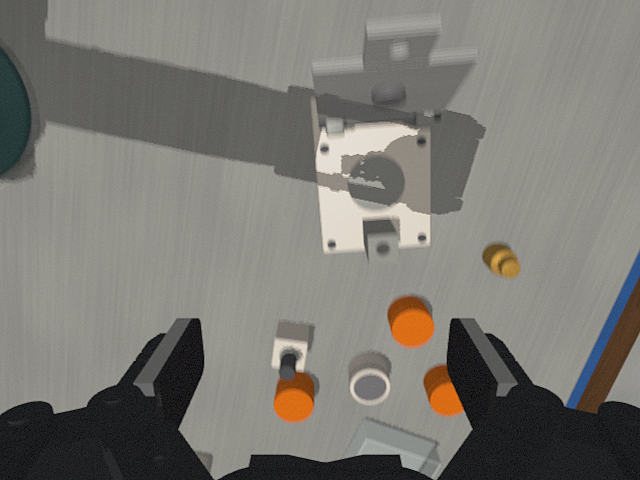

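The wrist view shows the pan at (376,181), the lug hole at (382,247), the white tub with grey lid inset at (370,385), the pin in its rest at (288,362) and orange tubs around them. First a still shot here to measure the press, then closer to the tub.

```bash
cat > c.py <<'E'
from h import *
import sys,pickle
p=cam('wrist'); pickle.dump(p,open(sys.argv[1]+'.pkl','wb')); print(status.read_state()['tool_pos'])
for k in ['pan_top','tub','pin','pin_rest']:
    for m in masks_of(p,k):
        ys,xs=np.nonzero(m['mask']); c=(xs.mean(),ys.mean())
        print(k,round(m['score'],2),m['bbox'],np.round(c,1),atz(p,*c,{'pan_top':.04,'tub':.047,'pin':.085,'pin_rest':.05}.get(k,0))[:2])
E
python3 c.py w2
```

```text
[0.4862 0.03   0.4235]
pan_top 0.58 [349.1, 157.1, 403.4, 211.4] [374.6 183.4] [0.5514 0.0211]
tub 0.92 [422.4, 363.3, 465.0, 417.8] [440.5 392.7] [ 0.7213 -0.2565]
tub 0.73 [384.2, 297.2, 432.5, 349.0] [408.8 322.1] [ 0.6442 -0.1545]
tub 0.58 [346.1, 352.3, 388.2, 404.1] [367.4 378.2] [ 0.6108 -0.255 ]
tub 0.58 [269.6, 371.4, 310.9, 422.2] [293.1 398.1] [ 0.5128 -0.3116]
pin 0.93 [275.7, 348.6, 300.3, 378.7] [286.7 363.1] [ 0.4907 -0.2282]
pin_rest 0.9 [271.6, 320.0, 308.0, 372.9] [289.6 342. ] [ 0.4899 -0.2183]
pin_rest 0.42 [310.6, 18.1, 479.8, 129.4] [390.3  77.1] [0.5369 0.1449]
```

Request:
{"op": "drive_tool", "data": {
  "rows": [
    [0, 0, 0, -0.037, 0.008, 0.015, 1],
    [0, 0, 0, -0.037, 0.008, 0.015, 1],
    [0, 0, 0, -0.037, 0.008, 0.015, 1],
    [0, 0, 0, -0.037, 0.008, 0.015, 1],
    [0, 0, 0, -0.037, 0.008, 0.015, 1],
    [0, 0, 0, -0.037, 0.008, 0.015, 1],
    [0, 0, 0, -0.037, 0.008, 0.015, 1],
    [0, 0, 0, -0.037, 0.008, 0.015, 1]
  ]
}}

```text
time: 4.27
tool_pos: [0.6126, -0.2481, 0.3025]
tcp_rot: [1.971, 2.446, 0.0]
wrist_force: [0.7, 0.1, 1.1]
width: 0.999
grip_force: 0.0
```

Request:
{"op": "drive_tool", "data": {
  "rows": [
    [0, 0, 6.5, 0, 0, 0.006, 1],
    [0, 0, 6.5, 0, 0, 0.006, 1],
    [0, 0, 6.5, 0, 0, 0.006, 1],
    [0, 0, 6.5, 0, 0, 0.006, 1],
    [0, 0, 6.5, 0, 0, 0.006, 1],
    [0, 0, 6.5, 0, 0, 0.006, 1],
    [0, 0, 6.5, 0, 0, 0.006, 1],
    [0, 0, 6.5, 0, 0, 0.006, 1]
  ]
}}

```text
time: 4.93
tool_pos: [0.6122, -0.2463, 0.2549]
tcp_rot: [-2.847, -1.327, 0.0]
wrist_force: [-0.0, -0.4, 0.1]
width: 1.001
grip_force: 0.0
```

Request:
{"op": "drive_tool", "data": {
  "rows": [
    [0, 0, 0, 0, 0, 0, 1],
    [0, 0, 0, 0, 0, 0, 1]
  ]
}}

```text
time: 5.1
tool_pos: [0.6118, -0.2464, 0.2548]
tcp_rot: [-2.841, -1.339, 0.001]
wrist_force: [0.2, 0.4, 0.2]
width: 0.999
grip_force: 0.0
```

```bash
python3 c.py w3; python3 - <<'E'
import pickle,cv2,numpy as np
a=pickle.load(open('w2.pkl','rb'))['color'][110:270,290:450,::-1]; b=pickle.load(open('w3.pkl','rb'))['color'][:,:,::-1]
a=cv2.resize(a,(480,480),interpolation=3); b=b[120:440,215:430]; b=cv2.resize(b,(320,476),interpolation=3)
o=np.zeros((480,800,3),np.uint8); o[:,:480]=a; o[:476,480:]=b; cv2.imwrite('pics/m1.png',o)
E
```

```text
[ 0.6121 -0.2466  0.2553]
pan_top 0.66 [0.0, 1.1, 59.4, 25.3] [32.3  9.8] [0.5324 0.0036]
tub 0.83 [311.1, 173.3, 382.3, 248.2] [346.8 209.1] [ 0.6193 -0.2659]
tub 0.82 [418.0, 78.4, 502.1, 157.0] [458.3 115.9] [ 0.7349 -0.2626]
tub 0.62 [258.8, 44.7, 336.4, 122.9] [298.2  84.3] [ 0.6525 -0.164 ]
pin 0.94 [186.5, 264.6, 232.1, 308.5] [209.2 285.3] [ 0.4994 -0.2361]
pin 0.21 [0.0, 3.5, 59.7, 23.8] [32.   9.5] [ 0.5489 -0.0198]
pin 0.18 [0.0, 0.0, 193.1, 130.7] [94.5 46.8] [ 0.5633 -0.0609]
pin_rest 0.77 [181.7, 224.2, 262.4, 309.1] [224.1 262.3] [ 0.5067 -0.2344]
```

View pics/m1.png

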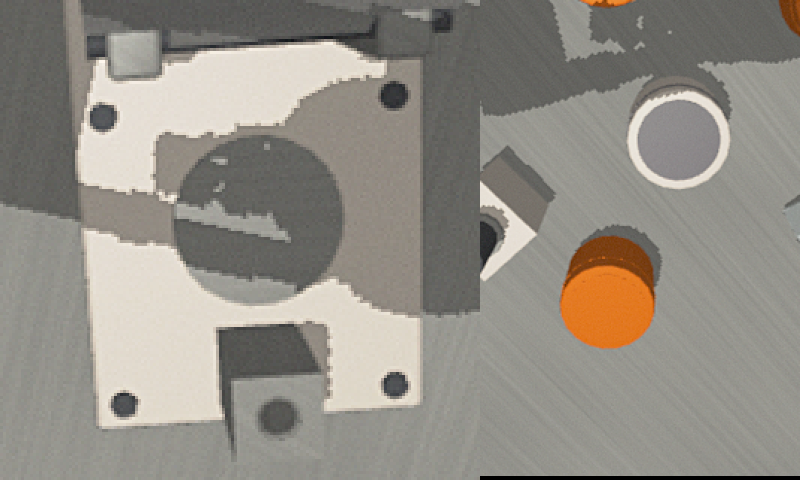

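The left crop shows the press with its pan at full-image (376,183), the lug hole at (383,249) and four base screws. The right crop confirms the tub: white body, white rim, closed grey lid, rim centre at about (349,213), upright and clear of its neighbours. The choice stands.

```bash
python3 - <<'E'
from h import *
import pickle
w2=pickle.load(open('w2.pkl','rb'));w3=pickle.load(open('w3.pkl','rb'))
t=cam('top');s=cam('scene')
def rim(p,box):
    x0,y0,x1,y1=box; im=p['color'][y0:y1,x0:x1].astype(int); m=((im.min(2)>175)).astype(np.uint8)
    c,_=cv2.findContours(m,cv2.RETR_EXTERNAL,cv2.CHAIN_APPROX_NONE); c=max(c,key=cv2.contourArea)
    e=cv2.fitEllipse(cv2.convexHull(c)); return (e[0][0]+x0,e[0][1]+y0),e[1]
a=rim(w3,(295,160,395,260)); print(a)
b=rim(w2,(335,340,400,415)); print(b)
r=[ray(w3,*a[0]),ray(t,389.1,235.7)]
print('tub w3 z.047',atz(w3,*a[0],.047),'w2',atz(w2,*b[0],.047),'top',atz(t,389.1,235.7,.047),'tri',tri(r), tri([ray(w3,*a[0]),ray(w2,*b[0])]))
for n,u,v,z in [('pan',376.3,183,.04),('hole',382.7,249,.087),('s1',324.3,149,.012),('s2',421.3,142,.012),('s3',331.3,244.7,.012),('s4',421.7,238,.012)]: print(n,atz(w2,u,v,z))
print('top pan',atz(t,160+297/2.3,150+240/2.3,.04),'hole',atz(t,160+350/2.3,150+221/2.3,.087))
print('scene pan',atz(s,*[90+449/1.7,130+207/1.7],.04),'hole',atz(s,90+416/1.7,130+198/1.7,.087))
st=status.read_state();print(st['tool_pos'],R.from_rotvec(st['tcp_rot']).as_matrix(),st['q'])
E
```

```text
((348.14057540893555, 213.4785614013672), (65.38337707519531, 68.46489715576172))
((369.08891677856445, 387.03150939941406), (33.31812286376953, 39.68564224243164))
tub w3 z.047 [ 0.6178 -0.2696  0.047 ] w2 [ 0.617  -0.2691  0.047 ] top [ 0.6145 -0.2689  0.047 ] tri (array([ 0.6164, -0.2711,  0.0378]), [np.float64(0.0007532381451407872), np.float64(0.0007532381451408768)]) (array([ 0.6175, -0.2701,  0.0455]), [np.float64(0.00013839158610066642), np.float64(0.00013839158610071903)])
pan [0.5534 0.0221 0.04  ]
hole [ 0.5732 -0.0458  0.087 ]
s1 [0.4816 0.046  0.012 ]
s2 [0.6007 0.081  0.012 ]
s3 [ 0.5188 -0.079   0.012 ]
s4 [ 0.6378 -0.043   0.012 ]
top pan [0.5515 0.0206 0.04  ] hole [ 0.5708 -0.0456  0.087 ]
scene pan [0.5603 0.0176 0.04  ] hole [ 0.5763 -0.047   0.087 ]
[ 0.6121 -0.2472  0.2558] [[ 0.639   0.7692  0.0007]
 [ 0.7692 -0.639  -0.0003]
 [ 0.0002  0.0008 -1.    ]] [-0.4215  0.2221  1.6102 -0.      1.3085  0.2717]
```

Request:
{"op": "drive_tool", "data": {
  "rows": [
    [0, 0, 0, -0.0137, 0.0186, 0, 1],
    [0, 0, 0, 0, 0, 0.035, 1],
    [0, 0, 0, 0, 0, 0.04, 1],
    [0, 0, 0, 0, 0, 0.04, 1],
    [0, 0, 0, 0, 0, 0.04, 1],
    [0, 0, 0, 0, 0, 0.04, 1],
    [0, 0, 0, 0, 0, 0.03, 1],
    [0, 0, 0, 0, 0, 0.02, 1]
  ]
}}

```text
time: 6.12
tool_pos: [0.6148, -0.2683, 0.0059]
tcp_rot: [-2.84, -1.332, 0.006]
wrist_force: [-1.1, 1.0, 0.8]
width: 1.004
grip_force: 0.0
```

Request:
{"op": "drive_tool", "data": {
  "rows": [
    [0, 0, 0, 0, 0, 0, 1],
    [0, 0, 0, 0, 0, 0, 1]
  ]
}}

```text
time: 6.28
tool_pos: [0.6163, -0.269, 0.0089]
tcp_rot: [-2.842, -1.333, 0.003]
wrist_force: [1.0, -0.4, 0.3]
width: 1.0
grip_force: 0.0
```

Request:
{"op": "drive_tool", "data": {
  "rows": [
    [0, 0, 0, 0, 0, 0, 0.5],
    [0, 0, 0, 0, 0, 0, 0.5],
    [0, 0, 0, 0, 0, 0, 0.5],
    [0, 0, 0, 0, 0, 0, 0.5],
    [0, 0, 0, 0, 0, 0, 0.5],
    [0, 0, 0, 0, 0, 0, 0.5],
    [0, 0, 0, 0, 0, 0, 0.5],
    [0, 0, 0, 0, 0, 0, 0.5]
  ],
  "force": 30
}}

```text
time: 6.95
tool_pos: [0.6196, -0.2705, 0.0136]
tcp_rot: [2.841, 1.332, 0.005]
wrist_force: [-0.3, -0.2, 6.4]
width: 0.694
grip_force: 33.5
```

Request:
{"op": "drive_tool", "data": {
  "rows": [
    [0, 0, 0, 0, 0, -0.01, 0.5],
    [0, 0, -7, 0, 0, -0.03, 0.5],
    [0, 0, -7, 0, 0, -0.03, 0.5],
    [0, 0, -7, 0, 0, -0.03, 0.5],
    [0, 0, -7, 0, 0, -0.03, 0.5],
    [0, 0, -7, 0, 0, -0.03, 0.5],
    [0, 0, -7, 0, 0, -0.02, 0.5],
    [0, 0, -7, 0, 0, -0.01, 0.5]
  ]
}}

```text
time: 7.62
tool_pos: [0.6191, -0.2703, 0.2058]
tcp_rot: [2.024, 2.394, 0.003]
wrist_force: [0.1, -0.1, -0.5]
width: 0.699
grip_force: 33.3
```

Request:
{"op": "drive_tool", "data": {
  "rows": [
    [0, 0, -7, 0, 0, 0, 0.5],
    [0, 0, 0, 0.025, 0.002, 0, 0.5],
    [0, 0, 0, 0.04, 0.003, 0, 0.5],
    [0, 0, 0, 0.04, 0.003, 0, 0.5],
    [0, 0, 0, 0.04, 0.003, 0, 0.5],
    [0, 0, 0, 0.04, 0.003, 0, 0.5],
    [0, 0, 0, 0.04, 0.002, 0, 0.5],
    [0, 0, 0, 0.035, 0.002, 0, 0.5]
  ]
}}

```text
time: 8.28
tool_pos: [0.5607, -0.0126, 0.2009]
tcp_rot: [-1.885, -2.513, -0.001]
wrist_force: [0.8, 0.1, -1.3]
width: 0.692
grip_force: 33.3
```

Request:
{"op": "drive_tool", "data": {
  "rows": [
    [0, 0, 0, 0.025, 0.002, 0, 0.5],
    [0, 0, 0, 0.015, 0, 0, 0.5],
    [0, 0, 0, 0, 0, 0, 0.5],
    [0, 0, 0, 0, 0, 0, 0.5],
    [0, 0, 0, 0, 0, 0, 0.5],
    [0, 0, 0, 0, 0, 0, 0.5]
  ]
}}

```text
time: 8.78
tool_pos: [0.553, 0.0232, 0.2006]
tcp_rot: [1.886, 2.512, -0.0]
wrist_force: [-0.3, 0.4, -1.5]
width: 0.696
grip_force: 33.3
```

```bash
python3 c.py w4; python3 - <<'E'
from h import *
import pickle
p=pickle.load(open('w4.pkl','rb')); cv2.imwrite('pics/w4.png',p['color'][:,:,::-1])
st=status.read_state(); print(st['tool_pos'],R.from_rotvec(st['tcp_rot']).as_matrix(),st['width'],st['wrist_force'])
print(proj(p,[.5534,.0221,.04]),proj(p,[.5732,-.0458,.087]))
E
```

```text
[0.553  0.0231 0.2004]
pan_top 0.73 [275.5, 167.3, 372.4, 247.8] [324.  207.1] [0.5511 0.0263]
tub 0.82 [339.0, 425.4, 408.5, 456.9] [385.9 444.5] [ 0.6619 -0.1619]
pin 0.57 [157.5, 464.4, 168.8, 479.8] [162.6 474.2] [ 0.4866 -0.2045]
pin 0.47 [133.5, 0.0, 508.2, 313.5] [322.2 112.9] [0.5314 0.0913]
pin_rest 0.44 [149.0, 458.2, 166.0, 479.6] [155.7 469. ] [ 0.4737 -0.2417]
[0.5529 0.0234 0.2002] [[-0.2785  0.9604 -0.0001]
 [ 0.9604  0.2785 -0.    ]
 [ 0.     -0.0002 -1.    ]] 0.6870963973373714 [-0.5041  1.2436 -1.6432]
(np.float64(325.33916742507995), np.float64(213.25987304296058)) (np.float64(325.52562274180247), np.float64(331.25730510472306))
```

View pics/w4.png

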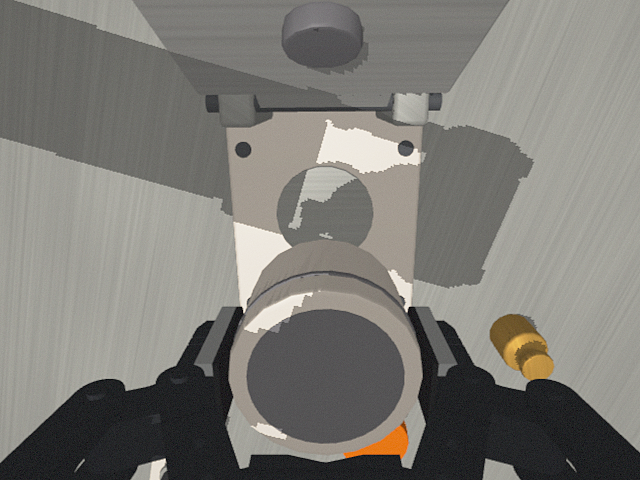

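```bash
python3 - <<'E'
from h import *
import pickle
p=pickle.load(open('w4.pkl','rb'))
for z in (.234,.236): print(atz(p,325.7,374,z))
y=np.array([-.284,.959,0]);c=np.array([.5534,.0221,.04])
print(proj(p,c+.036*y),'seen 325,166;', proj(p,c+.036*np.array([.959,.284,0])),'seen 373,21x', atz(p,325,166,.04)-.036*y)
E
```

```text
[0.5527 0.0241 0.234 ]
[0.5523 0.0255 0.236 ]
(np.float64(325.06808879608303), np.float64(164.1889866842199)) seen 325,166; (np.float64(374.25981523481175), np.float64(212.99272623365528)) seen 373,21x [0.5537 0.0209 0.04  ]
```

Request:
{"op": "drive_tool", "data": {
  "rows": [
    [0, 0, 0, -0.0015, 0.0005, 0.02, 0.5],
    [0, 0, 0, 0, 0, 0.035, 0.5],
    [0, 0, 0, 0, 0, 0.035, 0.5],
    [0, 0, 0, 0, 0, 0.03, 0.5],
    [0, 0, 0, 0, 0, 0.015, 0.5],
    [0, 0, 0, 0, 0, 0.008, 0.5],
    [0, 0, 0, 0, 0, 0, 0.5],
    [0, 0, 0, 0, 0, 0, 0.5]
  ]
}}

```text
time: 9.7
tool_pos: [0.5542, 0.0226, 0.0577]
tcp_rot: [1.886, 2.512, 0.0]
wrist_force: [0.4, 0.3, -1.0]
width: 0.693
grip_force: 33.5
```

Request:
{"op": "drive_tool", "data": {
  "rows": [
    [0, 0, 0, 0, 0, 0.001, 0.5],
    [0, 0, 0, 0, 0, 0.001, 0.5],
    [0, 0, 0, 0, 0, 0.001, 0.5],
    [0, 0, 0, 0, 0, 0, 0.5],
    [0, 0, 0, 0, 0, 0, 0.5]
  ]
}}

```text
time: 10.12
tool_pos: [0.554, 0.0228, 0.0549]
tcp_rot: [1.885, 2.512, 0.001]
wrist_force: [-0.3, -0.5, -2.0]
width: 0.693
grip_force: 33.5
```

Lower on until the pan carries the tub.

Request:
{"op": "drive_tool", "data": {
  "rows": [
    [0, 0, 0, 0, 0, 0.001, 0.5],
    [0, 0, 0, 0, 0, 0.001, 0.5],
    [0, 0, 0, 0, 0, 0, 0.5],
    [0, 0, 0, 0, 0, 0, 0.5]
  ]
}}

```text
time: 10.45
tool_pos: [0.5539, 0.0229, 0.0525]
tcp_rot: [1.885, 2.513, 0.001]
wrist_force: [0.7, -0.5, -0.3]
width: 0.693
grip_force: 33.5
```

Request:
{"op": "drive_tool", "data": {
  "rows": [
    [0, 0, 0, 0, 0, 0.001, 0.5],
    [0, 0, 0, 0, 0, 0.001, 0.5],
    [0, 0, 0, 0, 0, 0, 0.5],
    [0, 0, 0, 0, 0, 0, 0.5]
  ]
}}

```text
time: 10.78
tool_pos: [0.554, 0.0228, 0.0507]
tcp_rot: [1.885, 2.513, 0.001]
wrist_force: [-1.4, -0.4, 3.6]
width: 0.693
grip_force: 33.9
```

Request:
{"op": "drive_tool", "data": {
  "rows": [
    [0, 0, 0, 0, 0, -0.0012, 0.5],
    [0, 0, 0, 0, 0, 0, 0.5],
    [0, 0, 0, 0, 0, 0, 0.6],
    [0, 0, 0, 0, 0, 0, 0.75],
    [0, 0, 0, 0, 0, 0, 0.85],
    [0, 0, 0, 0, 0, 0, 1],
    [0, 0, 0, 0, 0, 0, 1],
    [0, 0, 0, 0, 0, 0, 1]
  ]
}}

```text
time: 11.45
tool_pos: [0.5534, 0.0228, 0.0512]
tcp_rot: [-1.885, -2.513, 0.0]
wrist_force: [0.2, 0.0, 0.2]
width: 1.003
grip_force: 0.0
```

Request:
{"op": "drive_tool", "data": {
  "rows": [
    [0, 0, 0, 0, 0, 0, 1],
    [0, 0, 0, 0, 0, -0.01, 1],
    [0, 0, 0, 0, 0, -0.02, 1],
    [0, 0, 0, 0, 0, -0.035, 1],
    [0, 0, 0, 0, 0, -0.04, 1],
    [0, 0, 0, 0, 0, -0.04, 1],
    [0, 0, 0, 0, 0, -0.015, 1],
    [0, 0, 0, 0, 0, 0, 1]
  ]
}}

```text
time: 12.12
tool_pos: [0.5575, 0.0229, 0.219]
tcp_rot: [1.88, 2.505, 0.011]
wrist_force: [1.2, 0.2, -0.1]
width: 1.002
grip_force: 0.0
```

Request:
{"op": "drive_tool", "data": {
  "rows": [
    [0, 0, 0, 0, 0, 0, 1],
    [0, 0, 0, 0, 0, 0, 1]
  ]
}}

```text
time: 12.28
tool_pos: [0.5528, 0.0228, 0.2108]
tcp_rot: [-1.885, -2.512, 0.001]
wrist_force: [0.5, 0.6, 0.4]
width: 1.003
grip_force: 0.0
```

```bash
python3 c.py w5; python3 - <<'E'
from h import *
import pickle
p=pickle.load(open('w5.pkl','rb')); cv2.imwrite('pics/w5.png',p['color'][:,:,::-1]); s=cam('scene'); pickle.dump(s,open('s5.pkl','wb'))
for k in ('tub','upper_half','pin'):
  for m in masks_of(s,k)[:4]:
    print(k,m['score'],m['bbox'])
for q in (.086,): print(proj(p,[.5534,.0221,q]))
st=status.read_state(); print(st['time'],st['tool_pos'])
E
```

```text
[0.5524 0.0228 0.2099]
pan_top 0.64 [277.0, 165.7, 370.3, 222.4] [321.  182.9] [0.5441 0.0407]
pan_top 0.34 [140.5, 2.6, 499.3, 110.2] [322.3  48.7] [0.5195 0.1291]
tub 0.89 [279.3, 172.5, 370.0, 272.4] [326.1 221. ] [0.5554 0.0154]
tub 0.87 [338.1, 375.8, 405.1, 453.6] [370.7 417.4] [ 0.6435 -0.1463]
tub 0.21 [179.1, 400.8, 224.0, 470.8] [200.9 429.7] [ 0.5025 -0.2015]
pin_rest 0.7 [178.4, 401.5, 222.5, 471.4] [200.9 429.7] [ 0.5028 -0.1985]
tub 0.95 [262.6, 331.9, 297.2, 373.6]
tub 0.78 [341.9, 227.2, 370.1, 257.1]
tub 0.67 [188.4, 279.5, 221.1, 311.2]
tub 0.66 [289.4, 289.9, 320.6, 326.1]
upper_half 0.63 [359.7, 144.8, 413.9, 224.6]
pin 0.75 [233.9, 248.8, 245.4, 266.3]
pin 0.36 [225.7, 260.5, 252.9, 293.6]
(np.float64(326.1238114674114), np.float64(227.22976855345053))
12.7333 [0.5534 0.0228 0.2109]
```

View pics/w5.png

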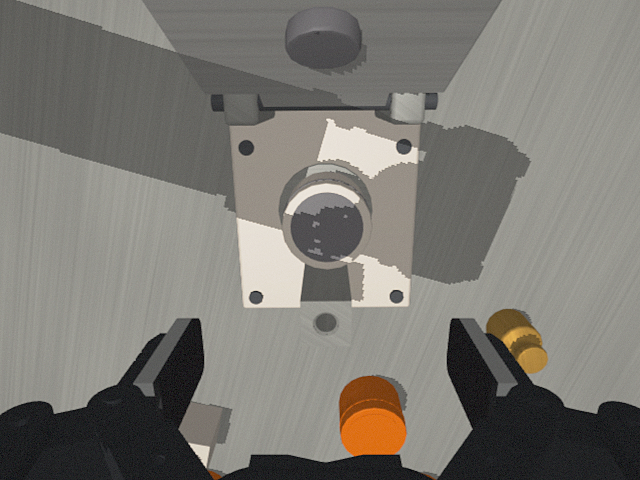

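The tub's rim circle is centred at about (326,226), against a predicted pan centre of (326,227), so it stands upright and centred on the pan with the gripper clear. The lug hole shows at (325,322). Next I go behind the upper half with shut fingers.

Request:
{"op": "drive_tool", "data": {
  "rows": [
    [0, 0, 0, 0, 0, -0.03, 0],
    [0, 0, 0, 0, 0, -0.04, 0],
    [0, 0, 0, 0, 0, -0.04, 0],
    [0, 0, 0, 0.02, 0, -0.02, 0],
    [0, 0, 0, 0.035, 0, 0, 0],
    [0, 0, 0, 0.04, 0, 0, 0],
    [0, 0, 0, 0.04, 0, 0, 0],
    [0, 0, 0, 0.04, 0, 0, 0]
  ]
}}

```text
time: 13.4
tool_pos: [0.5042, 0.1921, 0.3419]
tcp_rot: [1.886, 2.512, 0.001]
wrist_force: [0.6, -0.1, -0.3]
width: -0.0
grip_force: 0.0
```

Request:
{"op": "drive_tool", "data": {
  "rows": [
    [0, 0, 0, 0.04, 0, 0, 0],
    [0, 0, 0, 0.01, 0, 0, 0],
    [0, 0, 0, 0, 0, 0, 0],
    [0, 0, 0, 0, 0, 0.03, 0],
    [0, 0, 0, 0, 0, 0.04, 0],
    [0, 0, 0, 0, 0, 0.03, 0],
    [0, 0, 0, 0, 0, 0.02, 0],
    [0, 0, 0, 0, 0, 0, 0]
  ]
}}

```text
time: 14.07
tool_pos: [0.4877, 0.2358, 0.2154]
tcp_rot: [-1.884, -2.508, 0.015]
wrist_force: [-1.2, -0.9, 0.2]
width: 0.0
grip_force: 0.0
```

Request:
{"op": "drive_tool", "data": {
  "rows": [
    [0, 0, 0, -0.01, 0, 0, 0],
    [0, 0, 0, -0.01, 0, 0, 0],
    [0, 0, 0, -0.01, 0, 0, 0],
    [0, 0, 0, -0.01, 0, 0, 0],
    [0, 0, 0, -0.01, 0, 0, 0],
    [0, 0, 0, -0.01, 0, 0, 0],
    [0, 0, 0, -0.01, 0, 0, 0],
    [0, 0, 0, -0.01, 0, 0, 0]
  ]
}}

```text
time: 14.73
tool_pos: [0.5137, 0.1616, 0.2223]
tcp_rot: [1.886, 2.513, 0.003]
wrist_force: [-0.6, 2.4, 1.9]
width: -0.001
grip_force: 1.2
```

Request:
{"op": "drive_tool", "data": {
  "rows": [
    [0, 0, 0, -0.01, 0, 0, 0],
    [0, 0, 0, -0.01, 0, 0, 0],
    [0, 0, 0, -0.01, 0, 0, 0],
    [0, 0, 0, -0.01, 0, 0, 0],
    [0, 0, 0, -0.01, 0, 0, 0],
    [0, 0, 0, -0.01, 0, 0, 0],
    [0, 0, 0, -0.01, 0, 0, 0],
    [0, 0, 0, -0.01, 0, 0, 0]
  ]
}}

```text
time: 15.4
tool_pos: [0.5357, 0.0843, 0.2213]
tcp_rot: [1.885, 2.513, 0.0]
wrist_force: [-0.1, 1.7, -0.3]
width: 0.0
grip_force: 0.7
```

Request:
{"op": "drive_tool", "data": {
  "rows": [
    [0, 0, 0, -0.01, 0, 0, 0],
    [0, 0, 0, -0.01, 0, 0, 0],
    [0, 0, 0, -0.01, 0, 0, 0],
    [0, 0, 0, -0.01, 0, 0, 0],
    [0, 0, 0, -0.01, 0, 0, 0],
    [0, 0, 0, -0.01, 0, 0, 0],
    [0, 0, 0, 0, 0, 0, 0],
    [0, 0, 0, 0, 0, 0, 0]
  ]
}}

```text
time: 16.07
tool_pos: [0.5526, 0.0268, 0.2215]
tcp_rot: [1.887, 2.511, -0.0]
wrist_force: [0.4, 0.2, -0.8]
width: -0.003
grip_force: 0.0
```

```bash
python3 - <<'E'
from h import *
s=cam('scene'); save(s,'s6.png',(290,110,470,310),3)
E
```

```text
(no output)
```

View pics/s6.png

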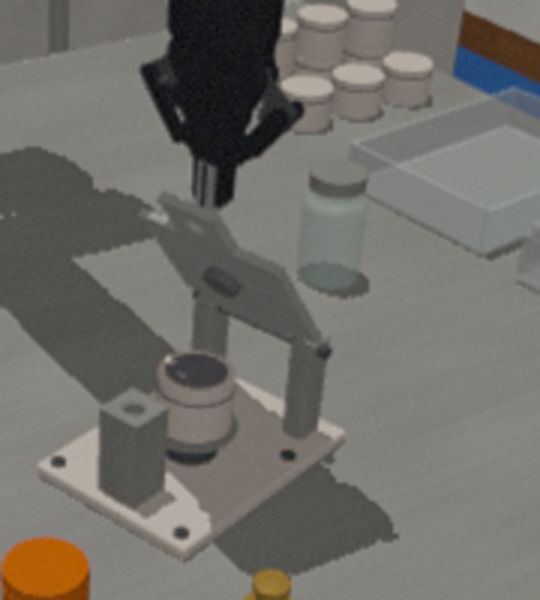

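The picture shows the upper half past upright at crop (230,260), with the tub standing on the pan below it. A little more push.

Request:
{"op": "drive_tool", "data": {
  "rows": [
    [0, 0, 0, -0.01, 0, 0.003, 0],
    [0, 0, 0, -0.01, 0, 0.003, 0],
    [0, 0, 0, -0.01, 0, 0.003, 0],
    [0, 0, 0, -0.01, 0, 0.003, 0],
    [0, 0, 0, -0.01, 0, 0.003, 0],
    [0, 0, 0, 0, 0, 0, 0],
    [0, 0, 0, 0, 0, 0, 0],
    [0, 0, 0, 0, 0, -0.04, 0]
  ]
}}

```text
time: 16.78
tool_pos: [0.5603, -0.0201, 0.2374]
tcp_rot: [-1.877, -2.5, 0.014]
wrist_force: [-1.2, 0.4, -1.5]
width: 0.002
grip_force: 0.0
```

```bash
python3 - <<'E'
from h import *
import pickle
w3=pickle.load(open('w3.pkl','rb'));w2=pickle.load(open('w2.pkl','rb'))
st=status.read_state();print(st['time'],st['tool_pos'])
o=[]
for p,b in ((w2,(260,310,320,390)),(w3,(170,215,275,320))):
    x0,y0,x1,y1=b; o.append(cv2.resize(p['color'][y0:y1,x0:x1,::-1],None,fx=390/(x1-x0),fy=390/(x1-x0),interpolation=3)[:560])
c=np.zeros((560,790,3),np.uint8)
c[:o[0].shape[0],:390]=o[0]; c[:o[1].shape[0],400:]=o[1]; cv2.imwrite('pics/pin.png',c)
E
```

```text
16.7833 [ 0.5603 -0.0201  0.2374]
```

View pics/pin.png

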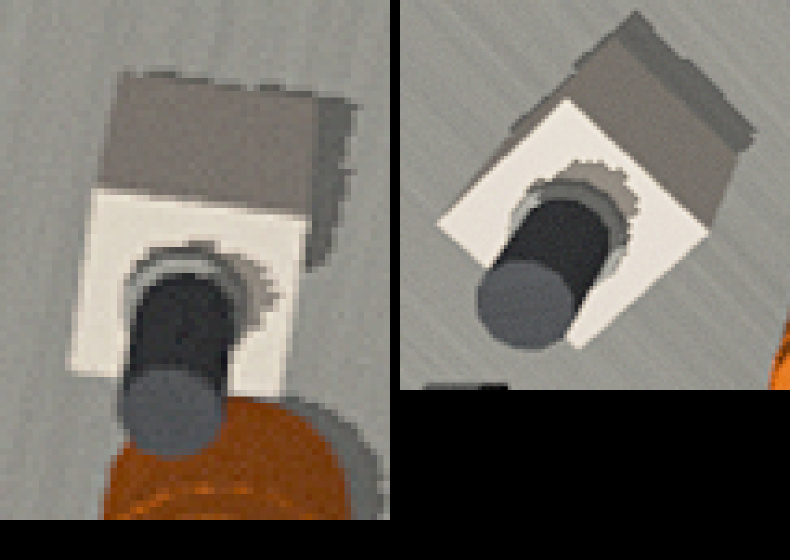

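```bash
python3 - <<'E'
from h import *
import pickle
w3=pickle.load(open('w3.pkl','rb'));w2=pickle.load(open('w2.pkl','rb'));w5=pickle.load(open('w5.pkl','rb'));w4=pickle.load(open('w4.pkl','rb'))
print(tri([ray(w2,286.5,373.5),ray(w3,204.2,297.1)]),atz(w2,286.5,373.5,.092),atz(w3,204.2,297.1,.092))
print('block',tri([ray(w2,289.2,355.1),ray(w3,216.3,275.6)]),atz(w2,289.2,355.1,.05),atz(w3,216.3,275.6,.05))
print('hole',atz(w5,325,322,.087),atz(w2,382.7,249,.087),tri([ray(w5,325,322),ray(w2,382.7,249)]))
E
```

```text
(array([ 0.493 , -0.2395,  0.0917]), [np.float64(0.0003179407497389799), np.float64(0.0003179407497388879)]) [ 0.4932 -0.239   0.092 ] [ 0.4929 -0.2397  0.092 ]
block (array([ 0.4932, -0.2388,  0.0508]), [np.float64(0.0002678722570640962), np.float64(0.0002678722570641896)]) [ 0.4934 -0.2391  0.05  ] [ 0.4925 -0.2391  0.05  ]
hole [ 0.5721 -0.0449  0.087 ] [ 0.5732 -0.0458  0.087 ] (array([ 0.5731, -0.0463,  0.0848]), [np.float64(0.0006356201629311983), np.float64(0.0006356201629311797)])
```

Request:
{"op": "drive_tool", "data": {
  "rows": [
    [0, 0, 0, 0, 0, -0.04, 0],
    [0, 0, 0, -0.02, 0, -0.02, 0.6],
    [0, 0, 0, -0.04, 0, 0, 0.6],
    [0, 0, 0, -0.04, 0, 0, 0.6],
    [0, 0, 0, -0.02, 0, 0, 0.6],
    [0, 0, 0, 0, 0, 0, 0.6],
    [0, 0, 0, 0, 0, 0, 0.6],
    [0, 0, 0, 0, 0, 0, 0.6]
  ]
}}

```text
time: 17.45
tool_pos: [0.5995, -0.1348, 0.3063]
tcp_rot: [-1.885, -2.512, -0.001]
wrist_force: [0.3, 0.6, 0.1]
width: 0.602
grip_force: 0.0
```

Request:
{"op": "drive_tool", "data": {
  "rows": [
    [0, 0, 0, -0.0174, -0.033, 0.01, 0.6],
    [0, 0, 0, -0.0174, -0.033, 0.01, 0.6],
    [0, 0, 0, -0.0174, -0.033, 0.01, 0.6],
    [0, 0, 0, -0.0174, -0.033, 0.01, 0.6],
    [0, 0, 0, 0, 0, 0.04, 0.6],
    [0, 0, 0, 0, 0, 0.04, 0.6],
    [0, 0, 0, 0, 0, 0.04, 0.6],
    [0, 0, 0, 0, 0, 0.026, 0.6]
  ]
}}

```text
time: 18.12
tool_pos: [0.4903, -0.2369, 0.117]
tcp_rot: [-1.882, -2.511, 0.0]
wrist_force: [-0.6, 0.4, -0.5]
width: 0.606
grip_force: 0.0
```

Request:
{"op": "drive_tool", "data": {
  "rows": [
    [0, 0, 0, 0, 0, 0, 0.6],
    [0, 0, 0, 0, 0, 0, 0.6],
    [0, 0, 0, 0, 0, 0, 0.6],
    [0, 0, 0, 0, 0, 0, 0.6]
  ]
}}

```text
time: 18.45
tool_pos: [0.4948, -0.2399, 0.1236]
tcp_rot: [1.881, 2.51, 0.001]
wrist_force: [-0.7, -0.5, 0.4]
width: 0.602
grip_force: 0.0
```

```bash
python3 - <<'E'
from h import *
st=status.read_state();print(st['time'],st['tool_pos'],R.from_rotvec(st['tcp_rot']).as_matrix())
M=R.from_rotvec(st['tcp_rot']).as_matrix(); print(M.T@(np.array([.493,-.239,.06])-st['tool_pos']))
E
```

```text
18.45 [ 0.4948 -0.2399  0.1236] [[-0.2806  0.9598  0.0047]
 [ 0.9598  0.2806 -0.0025]
 [-0.0037  0.0038 -1.    ]]
[ 0.0016 -0.0018  0.0636]
```

Request:
{"op": "drive_tool", "data": {
  "rows": [
    [0, 0, 0, 0, 0, 0.02, 0.6],
    [0, 0, 0, 0, 0, 0.02, 0.6],
    [0, 0, 0, 0, 0, 0.012, 0.6],
    [0, 0, 0, 0, 0, 0.008, 0.6],
    [0, 0, 0, 0, 0, 0, 0.6],
    [0, 0, 0, 0, 0, 0, 0.6],
    [0, 0, 0, 0, 0, 0, 0.6],
    [0, 0, 0, 0, 0, 0, 0.6]
  ]
}}

```text
time: 19.12
tool_pos: [0.4935, -0.2399, 0.0618]
tcp_rot: [1.884, 2.511, 0.001]
wrist_force: [1.3, 0.6, 0.4]
width: 0.595
grip_force: 0.0
```

```bash
python3 - <<'E'
from h import *
st=status.read_state();print(st['time'],st['tool_pos'])
M=R.from_rotvec(st['tcp_rot']).as_matrix(); print(M,M.T@(np.array([.493,-.239,.06])-st['tool_pos']))
E
```

```text
19.1167 [ 0.4935 -0.2399  0.0618]
[[-0.2797  0.9601  0.002 ]
 [ 0.9601  0.2797 -0.0011]
 [-0.0016  0.0016 -1.    ]] [ 0.001  -0.0003  0.0018]
```

Request:
{"op": "drive_tool", "data": {
  "rows": [
    [0, 0, 0, 0.001, 0, 0.001, 0.3],
    [0, 0, 0, 0, 0, 0, 0.1],
    [0, 0, 0, 0, 0, 0, 0.1],
    [0, 0, 0, 0, 0, 0, 0.1],
    [0, 0, 0, 0, 0, 0, 0.1],
    [0, 0, 0, 0, 0, 0, 0.1],
    [0, 0, 0, 0, 0, 0, 0.1],
    [0, 0, 0, 0, 0, 0, 0.1]
  ],
  "force": 80
}}

```text
time: 19.78
tool_pos: [0.4925, -0.2386, 0.06]
tcp_rot: [1.885, 2.513, -0.0]
wrist_force: [-1.2, -0.2, 4.4]
width: 0.237
grip_force: 78.0
```

Request:
{"op": "drive_tool", "data": {
  "rows": [
    [0, 0, 0, 0, 0, -0.01, 0.1],
    [0, 0, 0, 0, 0, -0.015, 0.1],
    [0, 0, 0, 0, 0, -0.02, 0.1],
    [0, 0, 0, 0, 0, -0.03, 0.1],
    [0, 0, 0, 0, 0, -0.04, 0.1],
    [0, 0, 0, 0, 0, -0.02, 0.1],
    [0, 0, 0, 0, 0, 0, 0.1],
    [0, 0, 0, 0, 0, 0, 0.1]
  ]
}}

```text
time: 20.45
tool_pos: [0.4931, -0.2388, 0.1962]
tcp_rot: [1.883, 2.51, 0.001]
wrist_force: [0.4, 0.5, -2.8]
width: 0.236
grip_force: 78.8
```

```bash
python3 - <<'E'
from h import *
st=status.read_state();print(st['time'],st['tool_pos'])
M=R.from_rotvec(st['tcp_rot']).as_matrix(); print(M,M.T@(np.array([.5730,-.0455,.21])-st['tool_pos']))
E
```

```text
20.45 [ 0.4931 -0.2388  0.1962]
[[-0.2797  0.9601  0.003 ]
 [ 0.9601  0.2797 -0.0015]
 [-0.0023  0.0025 -1.    ]] [ 0.1632  0.1308 -0.0139]
```

Request:
{"op": "drive_tool", "data": {
  "rows": [
    [0, 0, 0, 0.02, 0.0258, -0.006, 0.1],
    [0, 0, 0, 0.02, 0.03, -0.006, 0.1],
    [0, 0, 0, 0.02, 0.03, -0.006, 0.1],
    [0, 0, 0, 0.02, 0.03, 0, 0.1],
    [0, 0, 0, 0.02, 0.015, 0, 0.1],
    [0, 0, 0, 0, 0, 0, 0.1],
    [0, 0, 0, 0, 0, 0, 0.1],
    [0, 0, 0, 0, 0, 0, 0.1]
  ]
}}

```text
time: 21.12
tool_pos: [0.5883, -0.1056, 0.2101]
tcp_rot: [-1.882, -2.511, 0.004]
wrist_force: [-0.3, 0.5, -2.0]
width: 0.232
grip_force: 79.0
```

Request:
{"op": "drive_tool", "data": {
  "rows": [
    [0, 0, 0, 0, 0, 0, 0.1],
    [0, 0, 0, 0, 0, 0, 0.1]
  ]
}}

```text
time: 21.28
tool_pos: [0.5889, -0.1067, 0.2117]
tcp_rot: [-1.886, -2.511, 0.001]
wrist_force: [0.3, -0.2, -1.1]
width: 0.237
grip_force: 79.0
```

```bash
python3 - <<'E'
from h import *
import pickle
p=cam('wrist'); pickle.dump(p,open('w7.pkl','wb')); save(p,'w7.png')
st=status.read_state();print(st['time'],st['tool_pos'],st['tcp_rot'])
c=np.array([.5534,.0221,0]);h=np.array([-.284,.959,0])
for a in (0,.1,.15): 
    X=c+(.08-.15*np.cos(a)-.004*np.sin(a))*h; X[2]=.093+.15*np.sin(a)+.004*np.cos(a); print(a,X,proj(p,X))
E
```

```text
21.3333 [ 0.5891 -0.1067  0.212 ] [-1.8869 -2.5109  0.0008]
0 [ 0.5733 -0.045   0.097 ] (np.float64(329.29834004228064), np.float64(127.03813056701378))
0.1 [ 0.5732 -0.0447  0.112 ] (np.float64(329.51524336905084), np.float64(128.2107410653474))
0.15 [ 0.573  -0.044   0.1194] (np.float64(329.6301246322854), np.float64(127.76452996573992))
```

View pics/w7.png

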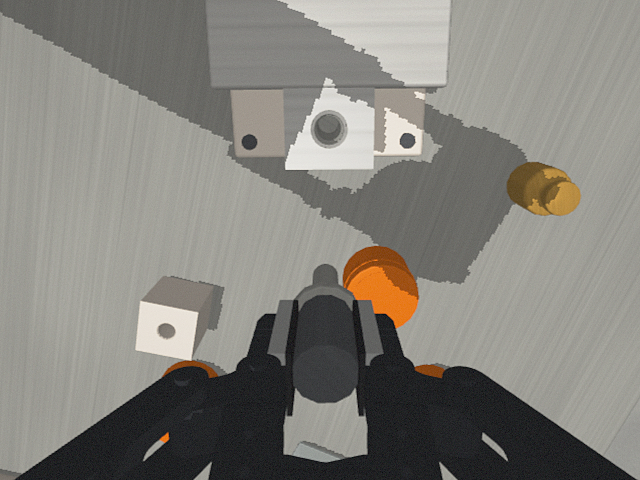

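The upper half lies ajar on the tub with its hole at (328,128), matching the prediction. The pin is upright in the fingers with its tip near (325,265).

```bash
python3 - <<'E'
from h import *
import pickle
p=pickle.load(open('w7.pkl','rb'))
st=status.read_state();t=st['tool_pos'];M=R.from_rotvec(st['tcp_rot']).as_matrix()
for d in (.053,.045,.02): print(proj(p,t+M@[0,0,d]))
X=atz(p,328.5,128.5,.112);print(t,M[:,2],X)
print(M.T@(np.array([.5730,-.0455,.14+.053])-t),M.T@(X-t))
E
```

```text
(np.float64(325.88972080872276), np.float64(268.1352982232813))
(np.float64(325.9113053284975), np.float64(274.5508666211191))
(np.float64(325.99054572740425), np.float64(298.1034962076479))
[ 0.5891 -0.1067  0.212 ] [-0.0009  0.     -1.    ] [ 0.5727 -0.045   0.112 ]
[0.0633 0.0016 0.019 ] [0.0639 0.0015 0.1   ]
```

Request:
{"op": "drive_tool", "data": {
  "rows": [
    [0, 0, 0, 0.015, 0.0019, 0, 0.1],
    [0, 0, 0, 0.02, 0, 0, 0.1],
    [0, 0, 0, 0.0183, 0, 0.005, 0.1],
    [0, 0, 0, 0.01, 0, 0.015, 0.1],
    [0, 0, 0, 0, 0, 0.012, 0.1],
    [0, 0, 0, 0, 0, 0, 0.1],
    [0, 0, 0, 0, 0, 0, 0.1],
    [0, 0, 0, 0, 0, 0, 0.1]
  ]
}}

```text
time: 22.0
tool_pos: [0.5743, -0.0452, 0.1807]
tcp_rot: [1.886, 2.512, -0.0]
wrist_force: [0.5, -0.3, -1.3]
width: 0.235
grip_force: 79.0
```

Request:
{"op": "drive_tool", "data": {
  "rows": [
    [0, 0, 0, 0, 0, 0, 0.1],
    [0, 0, 0, 0, 0, 0, 0.1]
  ]
}}

```text
time: 22.17
tool_pos: [0.5747, -0.0451, 0.1814]
tcp_rot: [1.886, 2.511, 0.001]
wrist_force: [1.4, -0.4, -1.3]
width: 0.234
grip_force: 79.0
```

```bash
cat > d.py <<'E'
from h import *
st=status.read_state();t=st['tool_pos'];M=R.from_rotvec(st['tcp_rot']).as_matrix()
print(st['time'],t,M[:,2],M.T@(np.array([.5730,-.0455,.15])-t),st['wrist_force'])
E
python3 d.py; python3 - <<'E'
from h import *
p=cam('wrist'); save(p,'w8.png',(220,130,420,300),3)
E
```

```text
22.1667 [ 0.5747 -0.0451  0.1814] [ 0.0015 -0.0003 -1.    ] [ 0.0002 -0.0018  0.0314] [ 1.3999 -0.3688 -1.3159]
```

View pics/w8.png

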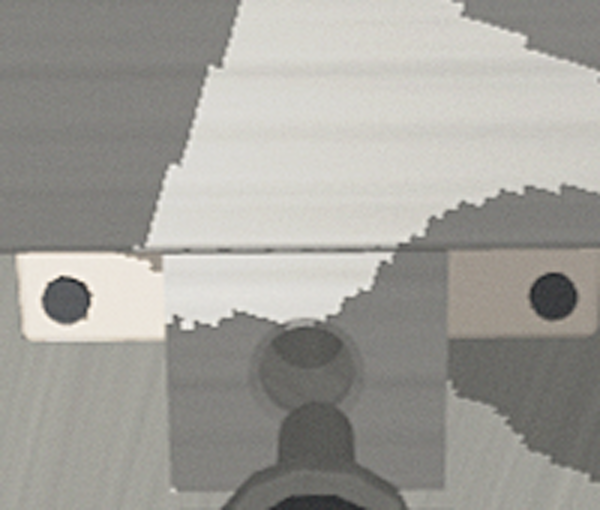

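The crop shows the hole centred at column 306 and the pin tip at 317, so the pin is about 1.5 mm too far along tool +y, which agrees with the state reading. I correct that and descend.

Request:
{"op": "drive_tool", "data": {
  "rows": [
    [0, 0, 0, 0, -0.0016, 0, 0.1],
    [0, 0, 0, 0, 0, 0, 0.1],
    [0, 0, 0, 0, 0, 0.005, 0.1],
    [0, 0, 0, 0, 0, 0.005, 0.1],
    [0, 0, 0, 0, 0, 0.005, 0.1],
    [0, 0, 0, 0, 0, 0.005, 0.1],
    [0, 0, 0, 0, 0, 0, 0.1],
    [0, 0, 0, 0, 0, 0, 0.1]
  ]
}}

```text
time: 22.88
tool_pos: [0.5718, -0.0448, 0.1596]
tcp_rot: [-1.884, -2.512, 0.001]
wrist_force: [0.9, 0.2, -2.3]
width: 0.238
grip_force: 79.0
```

```bash
python3 d.py
```

```text
22.8833 [ 0.5718 -0.0448  0.1596] [-0.0017  0.0002 -1.    ] [-0.001   0.0009  0.0096] [ 0.9222  0.1929 -2.3006]
```

Request:
{"op": "drive_tool", "data": {
  "rows": [
    [0, 0, 0, -0.0005, 0.0004, 0, 0.1],
    [0, 0, 0, 0, 0, 0, 0.1],
    [0, 0, 0, 0, 0, 0, 0.1],
    [0, 0, 0, 0, 0, 0, 0.1]
  ]
}}

```text
time: 23.22
tool_pos: [0.5732, -0.0453, 0.1608]
tcp_rot: [1.885, 2.513, 0.0]
wrist_force: [0.4, -0.0, -1.8]
width: 0.234
grip_force: 79.0
```

```bash
python3 d.py
```

```text
23.2167 [ 0.5732 -0.0453  0.1608] [ 0.0006 -0.0001 -1.    ] [-0.0001 -0.0003  0.0108] [ 0.374  -0.0446 -1.8018]
```

Spot on the hole axis; descend into the lower hole.

Request:
{"op": "drive_tool", "data": {
  "rows": [
    [0, 0, 0, 0, 0, 0.004, 0.1],
    [0, 0, 0, 0, 0, 0.004, 0.1],
    [0, 0, 0, 0, 0, 0.004, 0.1],
    [0, 0, 0, 0, 0, 0.004, 0.1],
    [0, 0, 0, 0, 0, 0.004, 0.1],
    [0, 0, 0, 0, 0, 0.004, 0.1],
    [0, 0, 0, 0, 0, 0, 0.1],
    [0, 0, 0, 0, 0, 0, 0.1]
  ]
}}

```text
time: 23.88
tool_pos: [0.5726, -0.0453, 0.1359]
tcp_rot: [-1.885, -2.512, 0.001]
wrist_force: [-0.3, 0.6, -1.7]
width: 0.233
grip_force: 79.0
```

```bash
python3 d.py
```

```text
23.8833 [ 0.5726 -0.0453  0.1359] [-0.001   0.0001 -1.    ] [-0.0003  0.0003 -0.0141] [-0.3089  0.6154 -1.7095]
```

Request:
{"op": "drive_tool", "data": {
  "rows": [
    [0, 0, 0, 0, 0, 0.004, 0.1],
    [0, 0, 0, 0, 0, 0.004, 0.1],
    [0, 0, 0, 0, 0, 0.004, 0.1],
    [0, 0, 0, 0, 0, 0.003, 0.1],
    [0, 0, 0, 0, 0, 0.003, 0.1],
    [0, 0, 0, 0, 0, 0.003, 0.1],
    [0, 0, 0, 0, 0, 0, 0.1],
    [0, 0, 0, 0, 0, 0, 0.1]
  ]
}}

```text
time: 24.55
tool_pos: [0.5729, -0.0453, 0.1153]
tcp_rot: [-1.885, -2.513, 0.0]
wrist_force: [-0.2, 1.3, -0.8]
width: 0.232
grip_force: 79.0
```

```bash
python3 d.py
```

```text
24.55 [ 0.5729 -0.0453  0.1153] [-0.0003  0.0001 -1.    ] [-0.0002  0.0001 -0.0347] [-0.1637  1.2627 -0.8413]
```

Request:
{"op": "drive_tool", "data": {
  "rows": [
    [0, 0, 0, 0, 0, 0.002, 0.1],
    [0, 0, 0, 0, 0, 0.002, 0.1],
    [0, 0, 0, 0, 0, 0.002, 0.1],
    [0, 0, 0, 0, 0, 0, 0.1],
    [0, 0, 0, 0, 0, 0, 0.1],
    [0, 0, 0, 0, 0, 0, 0.1]
  ],
  "force": 110
}}

```text
time: 25.05
tool_pos: [0.5732, -0.0456, 0.1097]
tcp_rot: [1.885, 2.512, -0.0]
wrist_force: [0.0, -2.2, 2.2]
width: 0.229
grip_force: 107.5
```

Request:
{"op": "drive_tool", "data": {
  "rows": [
    [0, 0, 0, 0, 0, 0.002, 0.1],
    [0, 0, 0, 0, 0, 0.002, 0.1],
    [0, 0, 0, 0, 0, 0, 0.1],
    [0, 0, 0, 0, 0, 0, 0.1],
    [0, 0, 0, 0, 0, 0, 0.1]
  ]
}}

```text
time: 25.47
tool_pos: [0.5733, -0.0457, 0.1061]
tcp_rot: [1.885, 2.512, -0.0]
wrist_force: [-2.8, -3.2, 5.3]
width: 0.225
grip_force: 107.6
```

```bash
python3 d.py
```

```text
25.4667 [ 0.5733 -0.0457  0.1061] [ 0.0008 -0.0007 -1.    ] [ 0.0002 -0.0002 -0.0439] [-2.7914 -3.2413  5.288 ]
```

Request:
{"op": "drive_tool", "data": {
  "rows": [
    [0, 0, 0, 0, 0, 0.001, 0.1],
    [0, 0, 0, 0, 0, 0.001, 0.1],
    [0, 0, 0, 0, 0, 0, 0.1],
    [0, 0, 0, 0, 0, 0, 0.1],
    [0, 0, 0, 0, 0, 0, 0.1]
  ]
}}

```text
time: 25.88
tool_pos: [0.5734, -0.0458, 0.1053]
tcp_rot: [1.884, 2.512, -0.0]
wrist_force: [-3.8, -2.6, 11.6]
width: 0.228
grip_force: 108.8
```

Request:
{"op": "drive_tool", "data": {
  "rows": [
    [0, 0, 0, 0, 0, 0.001, 0.1],
    [0, 0, 0, 0, 0, 0.001, 0.1],
    [0, 0, 0, 0, 0, 0, 0.1],
    [0, 0, 0, 0, 0, 0, 0.1],
    [0, 0, 0, 0, 0, 0, 0.1]
  ]
}}

```text
time: 26.3
tool_pos: [0.5735, -0.0458, 0.1051]
tcp_rot: [1.884, 2.512, -0.0]
wrist_force: [-9.1, -2.5, 21.1]
width: 0.229
grip_force: 110.2
```

Request:
{"op": "drive_tool", "data": {
  "rows": [
    [0, 0, 0, 0, 0, 0, 0.1],
    [0, 0, 0, 0, 0, 0, 0.1],
    [0, 0, 0, 0, 0, 0, 0.1],
    [0, 0, 0, 0, 0, 0, 0.1],
    [0, 0, 0, 0, 0, 0, 0.1],
    [0, 0, 0, 0, 0, 0, 0.1]
  ]
}}

```text
time: 26.8
tool_pos: [0.5735, -0.0458, 0.1051]
tcp_rot: [1.884, 2.512, -0.0]
wrist_force: [-9.7, -1.5, 21.6]
width: 0.23
grip_force: 110.2
```

```bash
python3 - <<'E'
from h import *
s=cam('scene'); c=np.array([.5534,.0221,0]);h=np.array([-.284,.959,0]);x=np.array([.959,.284,0])
for m in masks_of(s,'upper_half')[:2]: print(m['score'],m['bbox'])
for a in (0,.05,.1):
    P=[]
    for r,w in ((0,.065),(0,-.065),(.172,.025),(.172,-.025),(.13,.065),(.13,-.065)):
        for t in (-.004,.004):
            X=c+(.08-r*np.cos(a))*h+w*x; X[2]=.093+r*np.sin(a)+t; P.append(proj(s,X))
    P=np.array(P); print(a,P.min(0),P.max(0),P[4:6])
st=status.read_state(); print(st['tool_pos'],st['wrist_force'],st['width'])
E
```

```text
0.94 [319.0, 210.3, 399.8, 257.5]
0 [319.2313 206.0659] [399.7593 253.7195] [[336.7431 253.7195]
 [336.8727 250.6565]]
0.05 [319.3196 206.0659] [399.7593 250.5615] [[336.9495 250.3846]
 [337.0806 247.2926]]
0.1 [319.5062 206.0659] [399.7593 247.9748] [[337.292  246.9427]
 [337.4251 243.8218]]
[ 0.5734 -0.0458  0.1051] [-8.0531 -3.3781 20.7658] 0.2261119849800961
```

```bash
python3 -c "from workcell import workorder; print(workorder.finish_job())"
```

```text
the job is handed in; nothing more can be done
None
```

I handed the job in at about 27 s: the tub stands on the pan, the upper half is fully shut as far as my measurements show, and the gripper still holds the pin pressed down with about 20 N; no verdict came back.

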